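Loaf onto the cooling rack, then the bench timer to 10 minutes

ROBOT

A 7-joint arm with a two-finger parallel gripper is mounted at the origin on the work surface. World frame = base frame: x ahead of the robot, y to its left, z up, the work surface at z = 0. Lengths are in m, angles in rad, forces in N, time in s.
With the tool pointing down it reaches from about 0.425 to 0.925 m from the base axis. Payload 6.8 kg.
Tool frame: the origin (TCP) lies on the mounting face of the last link; the fingertips stand 173 mm ahead of it and the grasp point (between the pads) lies 155 mm ahead of it; z points along the fingers, y is the line along which they close (so a half turn about z gives the same grasp; the last joint's range is limited). The gripper opens to 85 mm and grips with 20 to 120 N. Pads are 22 mm wide; open, the fingers measure 114 mm over their backs; the gripper's body (76 mm by 85 mm) begins 54 mm behind the grasp point. The pads swing forward as they close: fully open they stand 13 mm farther back than shut.
Start: joints at [-1.443, 0.477, 0.022, 1.555, -0.011, 1.109, -0.083], TCP at [0.158, 0.656, 0.405] pointing down, gripper open.
Joint ranges: [-2.96, 2.96], [-0.34, 2.1], [-1.41, 1.46], [0.24, 2.44], [-1.37, 4.51], [0.17, 1.92], [-2.96, 2.96]. Speed limits (rad/s): [2.39, 2.39, 3.14, 3.14, 3.14, 3.14, 3.14].

INTERFACE

Orientations are given as a unit quaternion [w, x, y, z].
In Python, from station import bot gives the robot as it stands. The module is installed in compiled form; this text tells all that it offers.
- The arm moves only by the shell command python3 -m pendant 'ROWS' [FORCE]. ROWS is JSON, a list of rows, each a list of 5 numbers: the finger opening in m, from 0 to 0.0854, then the shift along the tool's x, y, z in m, then the turn about the tool's z in degrees. In form: [[jaw, x, y, z, yaw], ...]. A call has 1 to 12 rows; each row shifts and turns the commanded pose from where the row before left it, along the tool's axes as they then stand; what a row does not reach is not made up. A row lasts 1/12 s, in which the tool goes at most 41.7 mm and 7.16 degrees, less where a joint would pass 70% of its speed; a pose out of reach is approached as far as the arm can. A call with a gripper value outside its range is refused whole. The fingers move at their own pace and stop on an object; FORCE is the grip in N (left out, the last holds). Time passes only in rows, so rows that do not move let the fingers close. It gives the time, the measured TCP pose, the force, the opening and the grip force at its end, in the units of the state.
- bot.get_obs(): the state, without advancing time (a new reading comes with each control period).
- bot.read_camera(name): name is "scene" or "top" or "wrist"; returns (picture, depth): 480x640x3 uint8, blue, green, red; 480x640 float32, m along the optical axis (not along the pixel's ray), 0 where there is no reading.
- bot.camera_model(name): a dict with "intrinsics" (3x3 intrinsics, pixels), "dist_coeffs" ([k1, k2, p1, p2, k3] as OpenCV has them; the pictures are not rectified), "R" (3x3) and "t" (3): a world point X has camera coordinates R X + t. Camera axes: x right, y down, z forward; pixel columns grow to the right and rows downward; lengths in m; the calibration is good to about 2 mm. A picture is of the moment at which its call begins: read the wrist's pose just before it. camera_model takes no time and is no camera call; for the wrist camera it gives the pose at the moment of the call.
- bot.hand_in(): hands the job in; it is judged then, once.
Trained networks look in the newest picture that a camera, given by its name, has taken for a name from the list of things; names that differ only in an ending like _2 or _b are one class to them, and where a whole thing is asked for, a point or a joint stands for the part that bears it (a point fixed in the world has none). Each returns a list of dicts, best first, with "score" (0 to 1); they miss things now and then, are a little off and sometimes report something else, mostly with a low value. They report only what shows in the picture. A call takes as long as a camera call. They do not tell look-alikes from the thing itself.
- bot.boxes_of(name, camera): "at" ([column, row] in pixels, amid what is visible of it).
- bot.trace(name, camera): "mask" (480x640 bool, what is visible of it) and "at" ([column, row] in pixels, amid what is visible of it).
- bot.pinpoint(name, camera): "at" ([column, row] in pixels: a listed point, or the origin of a listed thing).
The state is a dict: "t": time; "q": joint angles; "joint_vel": joint speeds; "joint_torque": joint torques, N m; "eef_pos": TCP position; "tool_rot": TCP orientation; "contact_force": force on the tool from outside, world axes, zero at the start; "torque": the same for the moment, N m; "gripper_width": opening from 0.0 (shut) to 1.0 (fully open); "grasp_force": force on a finger pad.
Only numpy, scipy, OpenCV 4.12 (cv2) and the standard library are available. Lean on these libraries where they do the work, as an engineer would, in place of code of your own. Each camera call takes 0.05 s, during which the arm holds its last target. There are 200 camera calls.

TASK

The loaf has just come out of the oven and must cool in its tin for 10 minutes. Lift the tin off the baking sheet, keep it level and set it down (do not drop it) in the middle of the free half of the wire rack, alongside the tin already cooling there and lined up with it. Then start the bench timer properly: wind the knob clockwise past its top mark (15 minutes), then turn it back down to 10 minutes and let go; leave the other tin, the knife and the ruler where they are.

Things in the scene. Friction and masses are not known exactly. Their poses are not given: they have to be found in the camera images.
- tin_mid (a point): Centre, half-way up, of the loaf tin to move: dark steel, straight-sided, open, 150 mm long (its x axis), 64 mm wide (y; 68 mm over the rolled rim), 55 mm high, with a baked loaf in it that domes 5 mm above the rim; 0.36 to 0.59 kg. It starts on the baking sheet, an aluminium tray 240 x 165 mm with a floor 4 mm thick and a rim 20 mm above the table. Pick it up across its width.
- rack_free (a point): Middle of the free half of the wire cooling rack, on top of the wires, 25 mm above the table: where the tin's underside centre is to go. The rack is fixed, 200 mm along this point's x axis (the way the tins lie) and 260 mm along its y axis; z is up. Its edges lie 100 mm from the point in +x and -x and 68 mm in -y; the other half, with the cooled tin, begins 62 mm in +y.
- cooled_mid (a point): Centre, half-way up, of the tin already cooling on the other half of the rack, of the same make and size as the one to move, about 124 mm from the middle of the free half. Leave it alone.
- dial (a point): Centre of the dial plate of the bench timer, 41 mm above the table. The timer is a round white case 116 mm in diameter with a steel rim (120 mm), screwed to the table. Dial lines: one a minute, 12 degrees apart, from 0 (along this point's x axis, a long line with a dot beside it on its anticlockwise side) clockwise seen from above to 15, the top mark (half a turn from 0); 0, 5, 10 and 15 are long lines. The rest of the dial is blank.
- knob_grip (a point): On the knob's vertical axis, 66 mm above the table, in the upper middle of its bar grip. The black bar is 62 mm long, 14 mm wide, with parallel sides, and its top is 78 mm above the table; it stands on a round skirt 56 mm in diameter whose top is 48 mm above the table. The point's x axis lies along the bar towards its pointer end, the end with the white line; grip the bar across its width (the point's y axis).
- knob (a joint): Timer knob, rad: 0 when it points at 0, growing clockwise seen from above, 0.2094 a minute; 10 minutes is 2.094, the 15 minute top mark 3.142, the end stop 3.42. It starts with 2 to 7 minutes left on it from the last batch. It turns either way against a steady friction of 0.08 N m and stays where it is left (it runs down too slowly to notice here).
- knife: Bystander: a knife 350 mm long with a wooden handle, lying crosswise on the table just beyond the work.
- ruler: Bystander: a metal ruler 200 x 36 mm, lying crosswise on the table just beyond the work.
Mind the look-alikes: they are no part of the job. Leave any blue or green look-alike of the part that bears tin_mid alone. Leave any red look-alike of the part that bears dial alone.

How it is judged:
On the way, in this order (a step that is already met when the one before it is completed fails the run):
1. the loaf tin stands on the free half of the rack, let go (x of tin_mid in the frame of rack_free between -0.03 and 0.03 m and y of tin_mid in the frame of rack_free between -0.03 and 0.03 m and z of tin_mid in the frame of rack_free between 0.0215 and 0.0335 m and angle between tin_mid's own z axis and vertical below 0.1 rad and angle between the x axis of tin_mid and the x axis of rack_free, either way round below 0.3 rad and contact force between the fingers and tin below 0.1 N and linear speed of tin below 0.03 m/s), for 0.3 s.
2. the knob has been wound past the 15 minute top mark (value of joint knob above 3.15 rad), for 0.05 s.
At the end, for the whole second after the job is handed in: The tin stands level, let go, on the free half of the rack, centre within 30 mm of that half's middle along each rack axis and turned under 0.3 rad from the rack; the timer points to 10 minutes within half a minute (0.105 rad), still; the other tin is within 15 mm of its start (all of step 1 and value of joint knob between 1.989 and 2.199 rad and velocity of joint knob between -0.05 and 0.05 rad/s and distance of cooled_mid from where it was at the start of the episode below 0.015 m); the robot touches nothing.
It fails at once if the loaf tin is tipped more than 0.4 rad (angle between tin_mid's own z axis and vertical above 0.4 rad).
It fails at once if the loaf tin is dropped (falls out of the grip at over 0.5 m/s) (linear speed of tin above 0.5 m/s and contact force between the fingers and tin below 0.05 N).
It fails at once if the tin already cooling is shifted by more than 15 mm (distance of cooled_mid from where it was at the start of the episode above 0.015 m).
It fails at once if the knife or the ruler is shifted by more than 30 mm (distance of any of knife, ruler from where it was at the start of the episode above 0.03 m).
It also fails if it takes over 72 s, if anything falls off the work surface, if the arm or the gripper's body presses on something with over 40 N, if the wrist force passes 120 N, or if a joint passes its speed limit or range.

## Working session

There is one attempt and no reset: what is moved stays moved. The work goes in short steps, Python scripts to look and compute and a shell command to move; the robot and the scene stay as the last step left them, time stands still between calls to the robot, and variables do not carry over. Pictures are saved under pics/ and viewed, at most 10 in all, crops included, and the job is handed in when it is done.

```bash
mkdir -p pics
cat > h.py <<'E'
import numpy as np,cv2
from station import bot
def ray(cam,uv,z):
    m=bot.camera_model(cam);K=np.array(m["intrinsics"]);d=np.array(m["dist_coeffs"]);R=np.array(m["R"]);t=np.array(m["t"]).ravel()
    p=cv2.undistortPoints(np.array(uv,float).reshape(-1,1,2),K,d).reshape(-1,2)
    r=np.c_[p,np.ones(len(p))]@R; c=-R.T@t
    return c+r*((z-c[2])/r[:,2])[:,None]
def cloud(cam,dep):
    m=bot.camera_model(cam);K=np.array(m["intrinsics"]);d=np.array(m["dist_coeffs"]);R=np.array(m["R"]);t=np.array(m["t"]).ravel()
    v,u=np.mgrid[:480,:640];p=cv2.undistortPoints(np.c_[u.ravel(),v.ravel()].astype(float).reshape(-1,1,2),K,d).reshape(-1,2)
    X=np.c_[p,np.ones(len(p))]*dep.reshape(-1,1)
    return ((X-t)@R).reshape(480,640,3)
def st():
    o=bot.get_obs();print("t",o["t"],"pos",np.round(o["eef_pos"],4),"rot",np.round(o["tool_rot"],4),"F",np.round(o["contact_force"],1),"w",o["gripper_width"],"g",o["grasp_force"])
E
python3 - <<'E'
from h import *
st()
for c in("top","scene"):
    im,d=bot.read_camera(c);cv2.imwrite(f"pics/{c}0.png",im);np.save(f"{c}.npy",d)
    for n,z in(("tin_mid",.0315),("rack_free",.025),("cooled_mid",.0525),("dial",.041),("knob_grip",.066),("knife",0),("ruler",0)):
        for r in bot.pinpoint(n,c):print(c,n,round(r["score"],2),np.round(r["at"],1),np.round(ray(c,r["at"],z)[0],4))
E
```

```text
t 0.0 pos [0.1576 0.656  0.4037] rot [-0.000e+00  1.176e-01  9.931e-01 -9.000e-04] F [-0.8  1.1  0.5] w 1.001080912540088 g 0.0
top tin_mid 0.86 [204.3 237.1] [0.466  0.3612 0.0315]
top tin_mid 0.71 [181.4 346.8] [0.2089 0.3857 0.0315]
top tin_mid 0.69 [110.2 259.7] [0.399  0.5753 0.0315]
top rack_free 0.87 [524.8 259.4] [ 0.4579 -0.4014  0.025 ]
top cooled_mid 0.58 [477.4 252.8] [ 0.4618 -0.2819  0.0525]
top dial 0.9 [351.2 224.9] [0.5141 0.0128 0.041 ]
top dial 0.56 [478.7 350.5] [ 0.2404 -0.2863  0.041 ]
top knob_grip 0.59 [352. 224.] [0.5104 0.0124 0.066 ]
top knife 0.93 [431.3 146.4] [ 0.7408 -0.1834  0.    ]
top ruler 0.79 [279.8 139.1] [0.7385 0.2031 0.    ]
scene tin_mid 0.86 [313.2 172.7] [0.1981 0.3999 0.0315]
scene tin_mid 0.78 [405.2 175.8] [0.4147 0.5628 0.0315]
scene tin_mid 0.76 [372.9 208.1] [0.4601 0.3483 0.0315]
scene rack_free 0.65 [124.8 365.6] [ 0.4674 -0.398   0.025 ]
scene cooled_mid 0.78 [173.9 321.2] [ 0.4625 -0.281   0.0525]
scene dial 0.95 [110.2 279.9] [ 0.2347 -0.288   0.041 ]
scene dial 0.92 [297.5 269.4] [0.5114 0.0095 0.041 ]
scene knob_grip 0.75 [109.2 268.6] [ 0.2306 -0.2821  0.066 ]
scene knob_grip 0.56 [296.6 261.1] [0.5132 0.006  0.066 ]
scene knife 0.94 [311.5 391.4] [ 0.7454 -0.1987  0.    ]
scene ruler 0.58 [429.2 285.5] [0.7337 0.1998 0.    ]
```

View pics/top0.png

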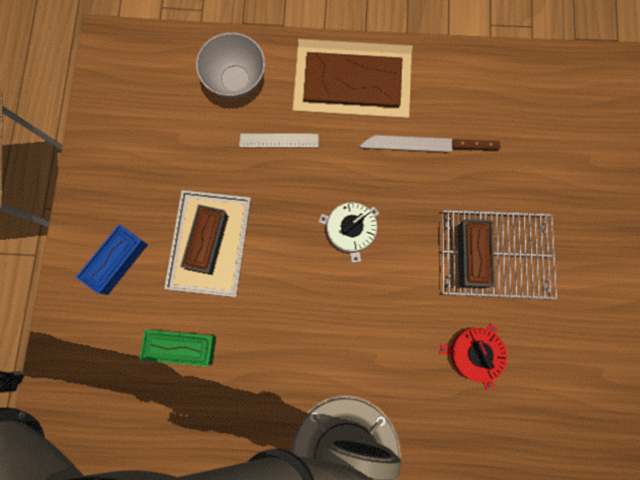

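Run:
```python
from h import *
X=cloud("top",np.load("top.npy"))
def fit(name,c,r,z0,z1):
    m=(np.hypot(X[...,0]-c[0],X[...,1]-c[1])<r)&(X[...,2]>z0)&(X[...,2]<z1)
    P=X[m][:,:2].astype(np.float32)
    n,l,s=cv2.connectedComponents(m.astype(np.uint8))[0:2]+(0,)
    i=np.bincount(l[m]).argmax();P=X[l==i][:,:2].astype(np.float32)
    print(name,len(P),cv2.minAreaRect(P),np.median(X[l==i][:,2]))
fit("tin",(.466,.361),.11,.045,.08)
fit("other",(.40,.575),.11,.04,.08)
fit("cooled",(.462,-.282),.11,.06,.10)
fit("knob",(.512,.012),.05,.065,.09)
fit("knob2",(.235,-.287),.05,.065,.09)
```

```text
tin 1898 ((0.45934778451919556, 0.35787704586982727), (0.06872440129518509, 0.15555492043495178), 80.65494537353516) 0.06112582685488944
other 2073 ((0.39957720041275024, 0.5698108077049255), (0.07174794375896454, 0.154287189245224), 58.15181350708008) 0.05714288081011443
cooled 2084 ((0.45864608883857727, -0.2762599289417267), (0.15325415134429932, 0.07112143933773041), 1.353481650352478) 0.08126031704927074
knob 178 ((0.5115078091621399, 0.010661929845809937), (0.014574341475963593, 0.06241202354431152), 41.50328063964844) 0.07795503687470916
knob2 237 ((0.23260635137557983, -0.2890603244304657), (0.06154882162809372, 0.0167015939950943), 26.305471420288086) 0.0772843864459206
```

The picture shows the dark tin on the tray at (205,238), the blue and green decoys at (112,260) and (178,347), and the white timer at (351,226). The cooled tin is on the rack at (477,253), with the free half at about (525,257). I'll go above the tin.

```bash
cat >> h.py <<'E'
from scipy.spatial.transform import Rotation as Ro
def rot():
    w,x,y,z=bot.get_obs()["tool_rot"];return Ro.from_quat([x,y,z,w]).as_matrix()
def go(target,ydeg):
    """ydeg: wanted world heading of tool y; prints yaw (do first) then shift in the yawed tool axes"""
    R=rot();h=np.degrees(np.arctan2(R[1,1],R[0,1]));dy=(ydeg-h+90)%180-90
    a=np.radians(h+dy);y=np.array([np.cos(a),np.sin(a),0]);z=np.array([0,0,-1.]);x=np.cross(y,z)
    e=np.array(target)-bot.get_obs()["eef_pos"]
    print("heading",round(h,2),"yaw",round(-dy,2),"shift",np.round([e@x,e@y,e@z],4),"tilt",np.round(R[:,2],3))
E
python3 -c "
from h import *
go((.459,.358,.40),80.65)"
```

```text
heading 76.49 yaw -4.16 shift [-0.3458 -0.2454  0.0047] tilt [-0.  0. -1.]
```

```bash
python3 -m pendant '[[0.0854,0,0,0,-4.2],[0.0854,-0.0314,-0.0223,0,0],[0.0854,-0.0314,-0.0223,0,0],[0.0854,-0.0314,-0.0223,0,0],[0.0854,-0.0314,-0.0223,0,0],[0.0854,-0.0314,-0.0223,0,0],[0.0854,-0.0314,-0.0223,0,0],[0.0854,-0.0314,-0.0223,0,0],[0.0854,-0.0314,-0.0223,0,0],[0.0854,-0.0314,-0.0223,0,0],[0.0854,-0.0314,-0.0223,0,0],[0.0854,-0.0314,-0.0223,0,0]]' 40
python3 -m pendant '[[0.0854,0,0,0.03,0],[0.0854,0,0,0.03,0],[0.0854,0,0,0,0],[0.0854,0,0,0,0]]'
cat >> h.py <<'E'
def fitw(cam,name,c,r,z0,z1,tag=None):
    m0=bot.camera_model(cam);im,d=bot.read_camera(cam);X=cloud(cam,d)
    m=(d>0)&(np.hypot(X[...,0]-c[0],X[...,1]-c[1])<r)&(X[...,2]>z0)&(X[...,2]<z1)
    l=cv2.connectedComponents(m.astype(np.uint8))[1]
    i=np.bincount(l[m]).argmax();P=X[l==i]
    print(name,len(P),cv2.minAreaRect(P[:,:2].astype(np.float32)),np.median(P[:,2]))
    if tag:cv2.imwrite(f"pics/{tag}.png",im)
    return im,X
E
python3 - <<'E'
from h import *
st();fitw("wrist","tin",(.459,.358),.11,.045,.08,"w1");go((.459,.358,.188),80.65)
E
```

```text
t: 1.8
eef_pos: [0.4599, 0.3568, 0.405]
tool_rot: [0.0, 0.081, 0.997, 0.0]
contact_force: [0.5, 0.9, -0.0]
gripper_width: 1.003
grasp_force: 0.0
t: 2.13
eef_pos: [0.4583, 0.3582, 0.3438]
tool_rot: [-0.001, 0.081, 0.997, -0.001]
contact_force: [-0.1, 0.7, -0.3]
gripper_width: 1.0
grasp_force: 0.0
t 2.1333 pos [0.4583 0.3582 0.3438] rot [-0.0012  0.081   0.9967 -0.0012] F [-0.1  0.7 -0.3] w 0.9995843992213239 g 0.0
tin 24902 ((0.45982810854911804, 0.35877418518066406), (0.06841115653514862, 0.1533740907907486), 80.57513427734375) 0.06048833278392121
heading 80.73 yaw 0.08 shift [-0.0004 -0.0009  0.1574] tilt [-0.  0. -1.]
```

View pics/w1.png

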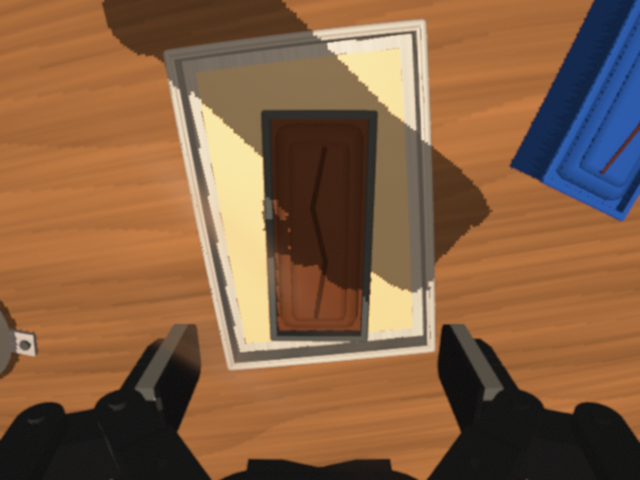

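The tin spans columns 265–375 and rows 112–340, lined up between the fingers, and there is free tray floor on both sides. Descend and grip.

```bash
python3 -m pendant '[[0.0854,-0.0012,0,0.022,0],[0.0854,0,0,0.022,0],[0.0854,0,0,0.022,0],[0.0854,0,0,0.022,0],[0.0854,0,0,0.022,0],[0.0854,0,0,0.022,0],[0.0854,0,0,0.015,0],[0.0854,0,0,0.012,0],[0.0854,0,0,0,0],[0.0854,0,0,0,0]]' 60
python3 -m pendant '[[0.04,0,0,0,0],[0.04,0,0,0,0],[0.04,0,0,0,0],[0.04,0,0,0,0],[0.04,0,0,0,0],[0.04,0,0,0,0],[0.04,0,0,0,0],[0.04,0,0,0,0]]' 60
```

```text
t: 3.02
eef_pos: [0.4604, 0.359, 0.1866]
tool_rot: [0.0, 0.081, 0.997, 0.0]
contact_force: [0.6, 0.2, 0.7]
gripper_width: 0.999
grasp_force: 0.0
t: 3.68
eef_pos: [0.4607, 0.3586, 0.1874]
tool_rot: [0.001, 0.081, 0.997, 0.001]
contact_force: [-0.1, 0.1, 6.5]
gripper_width: 0.746
grasp_force: 67.8
```

```bash
python3 -m pendant '[[0.04,0,0,-0.004,0],[0.04,0,0,-0.008,0],[0.04,0,0,-0.014,0],[0.04,0,0,-0.018,0],[0.04,0,0,-0.02,0],[0.04,0,0,-0.02,0],[0.04,0,0,-0.02,0],[0.04,0,0,-0.018,0],[0.04,0,0,-0.012,0],[0.04,0,0,-0.006,0],[0.04,0,0,0,0],[0.04,0,0,0,0]]' 60
python3 - <<'E'
from h import *
st();go((.4610,-.400,.33),91.35)
E
```

```text
t: 4.68
eef_pos: [0.4597, 0.358, 0.3252]
tool_rot: [-0.0, 0.081, 0.997, -0.0]
contact_force: [-0.6, 1.1, -4.1]
gripper_width: 0.742
grasp_force: 66.9
t 4.6833 pos [0.4597 0.358  0.3252] rot [-3.000e-04  8.110e-02  9.967e-01 -2.000e-04] F [-0.6  1.1 -4.1] w 0.7419834038808297 g 66.92507743835449
heading 80.69 yaw -10.66 shift [ 0.0166 -0.7578 -0.0048] tilt [-0.001 -0.    -1.   ]
```

```bash
python3 -m pendant '[[0.04,0,0,0,-2.7],[0.04,0,0,0,-2.7],[0.04,0,0,0,-2.7],[0.04,0,0,0,-2.6],[0.04,0,-0.01,0,0],[0.04,0,-0.02,0,0],[0.04,0,-0.028,0,0],[0.04,0,-0.028,0,0],[0.04,0,-0.028,0,0],[0.04,0,-0.028,0,0],[0.04,0,-0.028,0,0],[0.04,0,-0.028,0,0]]' 60
python3 -m pendant '[[0.04,0,-0.028,0,0],[0.04,0,-0.028,0,0],[0.04,0,-0.028,0,0],[0.04,0,-0.028,0,0],[0.04,0,-0.028,0,0],[0.04,0,-0.028,0,0],[0.04,0,-0.028,0,0],[0.04,0,-0.028,0,0],[0.04,0,-0.028,0,0],[0.04,0,-0.028,0,0],[0.04,0,-0.028,0,0],[0.04,0,-0.028,0,0]]' 60
python3 -m pendant '[[0.04,0,-0.028,0,0],[0.04,0,-0.028,0,0],[0.04,0,-0.028,0,0],[0.04,0,-0.028,0,0],[0.04,0,-0.02,0,0],[0.04,0,-0.01,0,0],[0.04,0,0,0,0],[0.04,0,0,0,0]]' 60
python3 - <<'E'
from h import *
st();go((.4610,-.400,.33),91.35)
im,d=bot.read_camera("top");cv2.imwrite("pics/t2.png",im[180:400,400:600].repeat(3,0).repeat(3,1)[:600]);X=cloud("top",d)
# rack wires outline
m=(d>0)&(abs(X[...,0]-.46)<.14)&(X[...,1]<-.17)&(X[...,1]>-.52)&(X[...,2]>.012)&(X[...,2]<.032)
P=X[m][:,:2];print(len(P),np.percentile(P,[1,50,99],axis=0),cv2.minAreaRect(P.astype(np.float32)))
for n,z in(("rack_free",.025),("cooled_mid",.0525)):
    for r in bot.pinpoint(n,"top"):print(n,r["score"],ray("top",r["at"],z))
E
```

```text
t: 5.68
eef_pos: [0.4641, 0.1579, 0.3248]
tool_rot: [-0.001, -0.011, 1.0, -0.0]
contact_force: [0.9, -0.5, -4.4]
gripper_width: 0.742
grasp_force: 67.1
t: 6.68
eef_pos: [0.4718, -0.1774, 0.3249]
tool_rot: [-0.001, -0.011, 1.0, 0.0]
contact_force: [0.2, 0.6, -4.8]
gripper_width: 0.741
grasp_force: 67.1
t: 7.35
eef_pos: [0.4758, -0.3172, 0.3249]
tool_rot: [-0.001, -0.011, 1.0, 0.001]
contact_force: [0.2, 0.9, -4.2]
gripper_width: 0.744
grasp_force: 67.2
t 7.35 pos [ 0.4758 -0.3172  0.3249] rot [-8.000e-04 -1.140e-02  9.999e-01  6.000e-04] F [ 0.2  0.9 -4.2] w 0.7443485619944561 g 67.19948887825012
heading 91.31 yaw -0.04 shift [ 0.0168 -0.0824 -0.0051] tilt [-0.002  0.001 -1.   ]
909 [[ 0.36678756 -0.42979537]
 [ 0.43789474 -0.24468742]
 [ 0.57023506 -0.20606503]] ((0.4698803424835205, -0.3236640989780426), (0.20494601130485535, 0.2353079617023468), 0.945543110370636)
cooled_mid 0.61 [[ 0.46396213 -0.2745803   0.0525    ]]
```

View pics/t2.png

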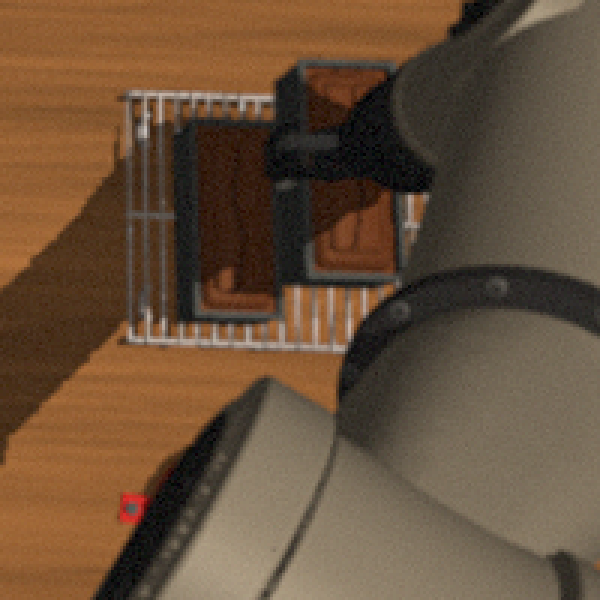

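The held tin hangs level over the rack (columns ~275–405 of the crop), with the cooled tin to its left (180–285). I'll check the rack's outline against the first, unoccluded depth image.

Run:
```python
from h import *
im=cv2.imread("pics/top0.png");hs=cv2.cvtColor(im,cv2.COLOR_BGR2HSV)
m=np.zeros((480,640),bool);m[200:310,425:570]=1
b=m&(hs[...,1]<60)&(hs[...,2]>110);v,u=np.nonzero(b)
P=ray("top",np.c_[u,v],.022)[:,:2].astype(np.float32);print(len(P),cv2.minAreaRect(P),P.min(0),P.max(0))
```

```text
1519 ((0.4689198136329651, -0.33919790387153625), (0.20495738089084625, 0.26344072818756104), 0.9472902417182922) [ 0.36506197 -0.47213215] [ 0.5733772  -0.20766559]
```

```bash
python3 -m pendant '[[0.04,0.0027,-0.01,0,0],[0.04,0.004,-0.02,0,0],[0.04,0.004,-0.024,0,0],[0.04,0,-0.02,0,0],[0.04,0,-0.0096,0,0],[0.04,0,0,0,0],[0.04,0,0,0,0]]' 60
python3 -m pendant '[[0.04,0,0,0.01,0],[0.04,0,0,0.018,0],[0.04,0,0,0.02,0],[0.04,0,0,0.02,0],[0.04,0,0,0.018,0],[0.04,0,0,0.012,0],[0.04,0,0,0.007,0],[0.04,0,0,0.004,0],[0.04,0,0,0.002,0],[0.04,0,0,0,0],[0.04,0,0,0,0]]' 60
python3 - <<'E'
from h import *
st();go((.467,-.401,.208),91.2);fitw("top","cooled",(.462,-.282),.11,.06,.10)
E
```

```text
t: 8.08
eef_pos: [0.4677, -0.4012, 0.3254]
tool_rot: [-0.0, -0.012, 1.0, 0.0]
contact_force: [0.7, 1.2, -4.4]
gripper_width: 0.745
grasp_force: 67.4
t: 9.0
eef_pos: [0.4681, -0.4017, 0.2155]
tool_rot: [0.001, -0.012, 1.0, -0.0]
contact_force: [-0.7, -0.7, -4.7]
gripper_width: 0.742
grasp_force: 67.4
t 9.0 pos [ 0.4681 -0.4017  0.2155] rot [ 6.000e-04 -1.210e-02  9.999e-01 -4.000e-04] F [-0.7 -0.7 -4.7] w 0.7423702799877451 g 67.40007162094116
heading 91.39 yaw 0.19 shift [0.0011 0.0007 0.0075] tilt [ 0.001 -0.001 -1.   ]
cooled 2090 ((0.4588344693183899, -0.27623486518859863), (0.15355731546878815, 0.07076368480920792), 1.2543330192565918) 0.081095237522052
```

```bash
python3 -m pendant '[[0.04,0,0,0.002,0],[0.04,0,0,0.002,0],[0.04,0,0,0.0015,0],[0.04,0,0,0.001,0],[0.04,0,0,0,0],[0.04,0,0,0,0]]' 60; python3 -m pendant '[[0.04,0,0,0.001,0],[0.04,0,0,0,0],[0.04,0,0,0,0]]' 60
```

```text
t: 9.55
eef_pos: [0.4678, -0.4014, 0.2084]
tool_rot: [0.0, -0.012, 1.0, 0.0]
contact_force: [-1.8, 1.7, 1.3]
gripper_width: 0.741
grasp_force: 67.5
t: 9.8
eef_pos: [0.4677, -0.4015, 0.2084]
tool_rot: [0.0, -0.012, 1.0, 0.0]
contact_force: [-3.8, 4.0, 9.8]
gripper_width: 0.742
grasp_force: 68.8
```

In contact with the rack. Release and rise.

```bash
python3 -m pendant '[[0.068,0,0,0,0],[0.07,0,0,0,0],[0.0854,0,0,0,0],[0.0854,0,0,0,0],[0.0854,0,0,0,0],[0.0854,0,0,0,0],[0.0854,0,0,0,0]]'
python3 -m pendant '[[0.0854,0,0,-0.01,0],[0.0854,0,0,-0.02,0],[0.0854,0,0,-0.025,0],[0.0854,0,0,-0.025,0],[0.0854,0,0,-0.025,0],[0.0854,0,0,-0.025,0],[0.0854,0,0,-0.02,0],[0.0854,0,0,0,0]]'
python3 - <<'E'
from h import *
st();fitw("wrist","tin",(.467,-.401),.07,.06,.10,"w3");go((.5115,.0107,.33),41.5);go((.5115,.0107,.33),131.5)
E
```

```text
t: 10.38
eef_pos: [0.4678, -0.4015, 0.2071]
tool_rot: [-0.0, -0.012, 1.0, 0.0]
contact_force: [-0.5, 0.7, -0.2]
gripper_width: 1.0
grasp_force: 0.0
t: 11.05
eef_pos: [0.4685, -0.4026, 0.3626]
tool_rot: [0.003, -0.012, 1.0, -0.002]
contact_force: [0.9, 0.1, -0.3]
gripper_width: 0.999
grasp_force: 0.0
t 11.05 pos [ 0.4685 -0.4026  0.3626] rot [ 0.0034 -0.0119  0.9999 -0.0023] F [ 0.9  0.1 -0.3] w 0.9985380560022303 g 0.0
tin 21941 ((0.46696966886520386, -0.40032315254211426), (0.13986442983150482, 0.06828808784484863), 1.3763601779937744) 0.07847290032802878
heading 91.37 yaw 49.87 shift [0.2804 0.306  0.0304] tilt [ 0.005 -0.003 -1.   ]
heading 91.37 yaw -40.13 shift [-0.306   0.2804  0.0304] tilt [ 0.005 -0.003 -1.   ]
```

View pics/w3.png

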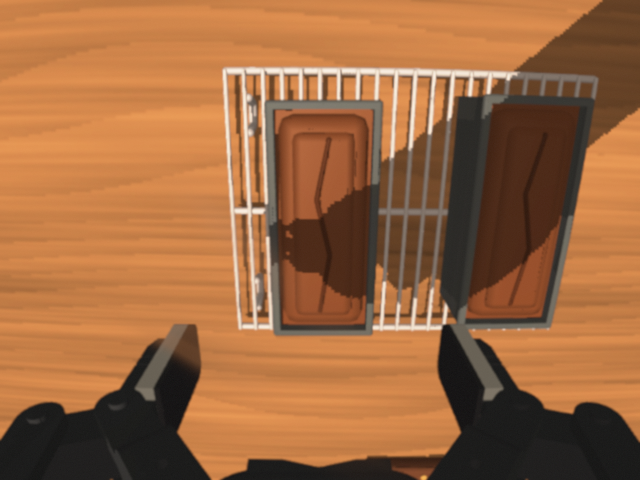

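The tin stands squarely on the free half, centred at about (323,217), with the cooled tin at about (525,210) undisturbed. On to the timer.

```bash
python3 -m pendant '[[0.0854,-0.004,0.03,0,0],[0.0854,-0.004,0.03,0,0],[0.0854,-0.004,0.03,0,0],[0.0854,-0.004,0.03,0,0],[0.0854,-0.004,0.03,0,0],[0.0854,-0.004,0.03,0,0],[0.0854,-0.004,0.03,0,0],[0.0854,-0.004,0.03,0,0],[0.0854,-0.004,0.03,0,0],[0.0854,-0.004,0.03,0,0],[0.0854,-0.004,0.03,0,0],[0.0854,-0.004,0.03,0,0]]'
python3 -m pendant '[[0.0854,-0.005,0.03,0.02,0],[0.0854,0,0.022,0.02,0],[0.0854,0,0,0.02,0],[0.0854,0,0,0,0],[0.0854,0,0,0,0]]'
python3 - <<'E'
from h import *
st();print(bot.get_obs()["q"])
im,X=fitw("wrist","knob",(.5115,.0107),.045,.065,.09,"w4")
for n,z in(("dial",.041),("knob_grip",.066)):
    for r in bot.pinpoint(n,"wrist"):print(n,r["score"],r["at"],ray("wrist",r["at"],z))
E
```

```text
t: 12.1
eef_pos: [0.5064, -0.0389, 0.3565]
tool_rot: [-0.001, -0.012, 1.0, -0.0]
contact_force: [0.7, 0.4, -0.5]
gripper_width: 1.0
grasp_force: 0.0
t: 12.52
eef_pos: [0.51, 0.0114, 0.2962]
tool_rot: [-0.002, -0.012, 1.0, -0.001]
contact_force: [0.2, -0.3, 0.5]
gripper_width: 1.0
grasp_force: 0.0
t 12.5167 pos [0.51   0.0114 0.2962] rot [-1.800e-03 -1.210e-02  9.999e-01 -5.000e-04] F [ 0.2 -0.3  0.5] w 1.0004896422572072 g 0.0
[-0.31372216  0.35258499  0.20467688  2.0554099  -0.10261631  0.74671442
  1.54936282]
knob 4230 ((0.5131987929344177, 0.01018117368221283), (0.014670378528535366, 0.0634135901927948), 41.44245529174805) 0.07823609966873352
dial 0.57 [316.8, 254.7] [[0.51365635 0.00967065 0.041     ]]
knob_grip 0.93 [320.5, 276.6] [[0.51644997 0.01175721 0.066     ]]
```

View pics/w4.png

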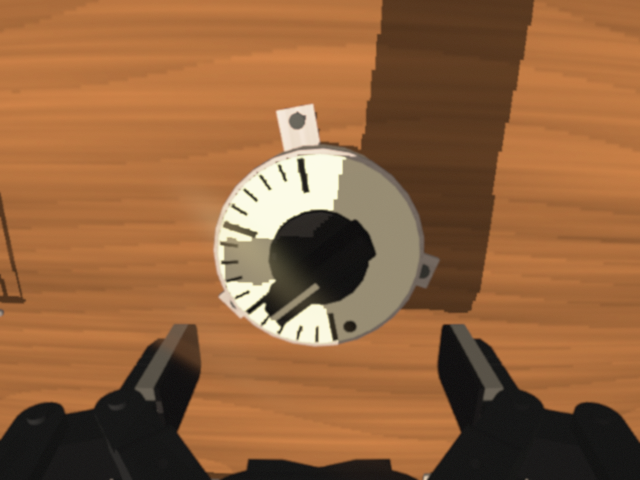

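The white timer is centred at about (318,250). The 0 line is at (333,328) with its dot at (350,326), the 15 line is at (303,176), and the pointer's white line ends near (278,320), so about 4 minutes are left. I'll work out the angles.

Run:
```python
from h import *
im=cv2.imread("pics/w4.png")
P=ray("wrist",[(333.5,328),(303.5,176),(240,229)],.041);z=P[0]-P[1];print(P)
a0=np.degrees(np.arctan2(z[1],z[0]));print("zero dir",a0)
print("10 dir expected",a0-120)
Q=ray("wrist",[(316,287),(278,320)],.078);v=Q[1]-Q[0];b=np.degrees(np.arctan2(v[1],v[0]));print("pointer",b,"minutes",(a0-b)/12, "using rect",(a0+48.56)/12)
go((.513,.0105,.221),41.44)
```

```text
[[ 0.56166518  0.02079235  0.041     ]
 [ 0.46934978  0.00171569  0.041     ]
 [ 0.49978732 -0.0333368   0.041     ]]
zero dir 11.675629726107658
10 dir expected -108.32437027389234
pointer -44.95358842226582 minutes 4.719101512364456 using rect 5.019635810508972
heading 91.27 yaw 49.83 shift [-0.0013  0.0013  0.0772] tilt [ 0.001 -0.    -1.   ]
```

```bash
python3 -m pendant '[[0.0854,0,0,0,6.23],[0.0854,0,0,0,6.23],[0.0854,0,0,0,6.23],[0.0854,0,0,0,6.23],[0.0854,0,0,0,6.23],[0.0854,0,0,0,6.23],[0.0854,0,0,0,6.23],[0.0854,0,0,0,6.23],[0.05,0,0,0,0],[0.05,0,0,0,0],[0.05,0,0,0,0]]' 40
python3 - <<'E'
from h import *
st();print(bot.get_obs()["q"][6]);fitw("wrist","knob",(.5132,.0107),.045,.065,.09);go((.5135,.0105,.226),41.44)
E
```

```text
t: 13.58
eef_pos: [0.5109, 0.0114, 0.2978]
tool_rot: [0.0, 0.409, 0.912, 0.0]
contact_force: [0.1, -0.1, -0.5]
gripper_width: 0.609
grasp_force: 0.0
t 13.5833 pos [0.5109 0.0114 0.2978] rot [4.000e-04 4.092e-01 9.124e-01 4.000e-04] F [ 0.1 -0.1 -0.5] w 0.6088434768209365 g 0.0
0.7889831918943523
knob 3517 ((0.5118048191070557, 0.010984707623720169), (0.014043823815882206, 0.06351866573095322), 41.339111328125) 0.07715694330489724
heading 41.67 yaw 0.23 shift [-0.0024  0.0013  0.0717] tilt [ 0.001  0.    -1.   ]
```

```bash
python3 -m pendant '[[0.05,-0.0015,0.0006,0.01,0.2],[0.05,0,0,0.018,0],[0.05,0,0,0.018,0],[0.05,0,0,0.015,0],[0.05,0,0,0.009,0],[0.05,0,0,0,0],[0.05,0,0,0,0]]' 40
python3 -m pendant '[[0.005,0,0,0,0],[0.005,0,0,0,0],[0.005,0,0,0,0],[0.005,0,0,0,0],[0.005,0,0,0,0],[0.005,0,0,0,0],[0.005,0,0,0,0],[0.005,0,0,0,0]]' 40
```

```text
t: 14.22
eef_pos: [0.5121, 0.0107, 0.2268]
tool_rot: [-0.0, 0.412, 0.911, -0.0]
contact_force: [0.2, -0.5, 0.8]
gripper_width: 0.586
grasp_force: 0.0
t: 14.88
eef_pos: [0.5123, 0.0107, 0.2281]
tool_rot: [0.0, 0.412, 0.911, 0.0]
contact_force: [-2.0, -1.5, 5.0]
gripper_width: 0.157
grasp_force: 39.4
```

```bash
python3 -m pendant '[[0.005,0,0,0,5.8],[0.005,0,0,0,5.8],[0.005,0,0,0,5.8],[0.005,0,0,0,5.8],[0.005,0,0,0,5.8],[0.005,0,0,0,5.8],[0.005,0,0,0,5.8],[0.005,0,0,0,5.8],[0.005,0,0,0,5.8],[0.005,0,0,0,5.8],[0.005,0,0,0,5.8],[0.005,0,0,0,0]]' 40
python3 -c "
from h import *
go((.5123,.0107,.228),-86)"
```

```text
t: 15.88
eef_pos: [0.5121, 0.0106, 0.2281]
tool_rot: [-0.0, 0.833, 0.554, 0.0]
contact_force: [-3.5, -0.8, 8.8]
gripper_width: 0.156
grasp_force: 40.2
heading -22.76 yaw 63.24 shift [ 0.0002 -0.0001  0.0001] tilt [ 0.  0. -1.]
```

```bash
python3 -m pendant '[[0.005,0,0,0,5.8],[0.005,0,0,0,5.8],[0.005,0,0,0,5.8],[0.005,0,0,0,5.8],[0.005,0,0,0,5.8],[0.005,0,0,0,5.8],[0.005,0,0,0,5.8],[0.005,0,0,0,5.8],[0.005,0,0,0,5.8],[0.005,0,0,0,5.8],[0.005,0,0,0,5.2],[0.005,0,0,0,0]]' 40
python3 -m pendant '[[0.005,0,0,0,0],[0.005,0,0,0,0],[0.005,0,0,0,0]]' 40
python3 - <<'E'
from h import *
go((.5123,.0107,.228),-86);print(bot.get_obs()["torque"],bot.get_obs()["q"][6])
im,d=bot.read_camera("wrist");cv2.imwrite("pics/w5.png",im)
E
```

```text
t: 16.88
eef_pos: [0.5119, 0.0108, 0.2281]
tool_rot: [-0.0, 0.999, 0.036, -0.0]
contact_force: [-5.4, 0.4, 12.3]
gripper_width: 0.158
grasp_force: 40.7
t: 17.13
eef_pos: [0.5118, 0.0107, 0.2281]
tool_rot: [-0.001, 0.999, 0.038, -0.0]
contact_force: [-4.1, -0.1, 10.0]
gripper_width: 0.154
grasp_force: 40.4
heading -85.66 yaw 0.34 shift [0.0005 0.0001 0.0001] tilt [-0.     0.001 -1.   ]
[-0.12972971  0.99989446 -0.0785243 ] -0.8554415396947751
```

View pics/w5.png

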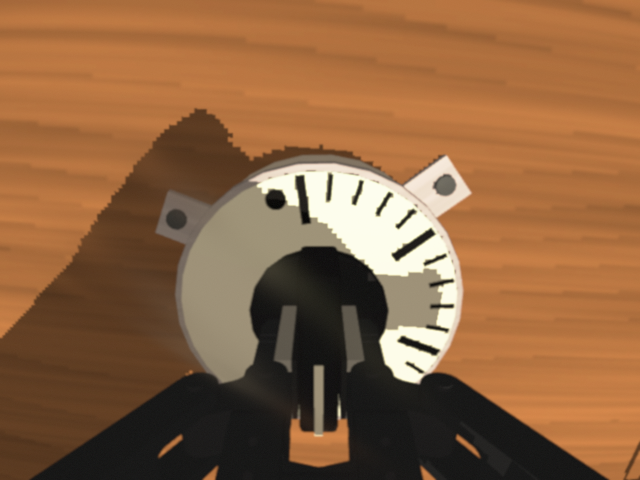

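The pointer is straight down at (319,400) and the 0 line points up-left at (303,200), tilted about 6°. That puts the knob at about 186–187°, past the top mark. Turn back 67°.

```bash
python3 -m pendant '[[0.005,0,0,0,-6],[0.005,0,0,0,-6],[0.005,0,0,0,-6],[0.005,0,0,0,-6],[0.005,0,0,0,-6],[0.005,0,0,0,-6],[0.005,0,0,0,-6],[0.005,0,0,0,-6],[0.005,0,0,0,-6],[0.005,0,0,0,-6],[0.005,0,0,0,-5],[0.005,0,0,0,-2]]' 40
python3 -m pendant '[[0.005,0,0,0,0],[0.005,0,0,0,0],[0.05,0,0,0,0],[0.05,0,0,0,0],[0.05,0,0,0,0],[0.05,0,0,0,0],[0.05,0,0,0,0]]' 40
python3 -m pendant '[[0.05,0,0,-0.01,0],[0.05,0,0,-0.02,0],[0.05,0,0,-0.025,0],[0.05,0,0,-0.02,0],[0.05,0,0,-0.005,0],[0.05,0,0,0,0],[0.05,0,0,0,0]]' 40
python3 - <<'E'
from h import *
st();fitw("wrist","knob",(.512,.0107),.045,.065,.09,"w6");go((.5123,.0107,.228),-18.3)
E
```

```text
t: 18.18
eef_pos: [0.512, 0.0105, 0.2281]
tool_rot: [-0.0, 0.811, 0.585, 0.0]
contact_force: [-3.2, -0.7, 7.2]
gripper_width: 0.15
grasp_force: 39.8
t: 18.77
eef_pos: [0.5123, 0.0112, 0.2272]
tool_rot: [0.0, 0.812, 0.583, 0.0]
contact_force: [0.1, 0.8, -0.4]
gripper_width: 0.586
grasp_force: 0.0
t: 19.35
eef_pos: [0.512, 0.0112, 0.3072]
tool_rot: [-0.0, 0.812, 0.583, 0.0]
contact_force: [0.7, 0.1, 0.7]
gripper_width: 0.589
grasp_force: 0.0
t 19.35 pos [0.512  0.0112 0.3072] rot [-2.000e-04  8.122e-01  5.833e-01  2.000e-04] F [0.7 0.1 0.7] w 0.5893591069069232 g 0.0
knob 3237 ((0.5111765265464783, 0.011294756084680557), (0.06267563253641129, 0.014027189463376999), 71.37617492675781) 0.0767158963638139
heading -18.63 yaw -0.33 shift [-0.0004  0.0007  0.0786] tilt [-0.001  0.    -1.   ]
```

View pics/w6.png

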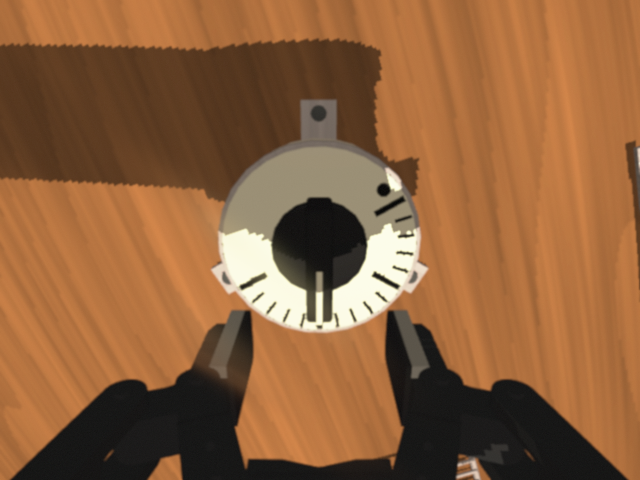

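The pointer is straight down at (319,320), midway between the 5 line (386,280) and the 15 line (254,282). The 0 line is at (390,206), so the timer reads 10 minutes, and the fingers are clear.

Run:
```python
from h import *
fitw("top","tin",(.467,-.401),.07,.06,.10);fitw("top","cooled",(.462,-.282),.07,.06,.10)
print(bot.hand_in())
```

```text
tin 1911 ((0.4674774408340454, -0.401206910610199), (0.13888302445411682, 0.07097534835338593), 1.6213736534118652) 0.08111416163106071
cooled 1798 ((0.4614710211753845, -0.27495086193084717), (0.13905933499336243, 0.06885038316249847), 1.9193174839019775) 0.08160898613079753
the job is handed in; nothing more can be done
None
```

I set the tin down level in the middle of the free half of the rack, wound the timer past 15 and turned it back to 10 minutes, and handed the job in; the hand-in gave no verdict.

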